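# Back off the ratchet wheel of the reed-testing socket

## Robot

A 6-joint arm with a two-finger parallel gripper is mounted at the origin on the work surface. World frame = base frame: x ahead of the robot, y to its left, z up, the work surface at z = 0. Lengths are in mm, angles in rad, forces in N, time in s.
With the tool pointing down it reaches from about 275 to 875 mm from the base axis. Payload 12.5 kg.
Tool frame: the origin (TCP) lies between the finger pads; the fingertips stand 25 mm ahead of it and the grasp point (between the pads) lies 6 mm ahead of it; y points along the fingers, z is the direction in which the jaws open and shut, and the axes are right-handed (so a half turn about y gives the same grasp; the last joint's range is limited). The gripper opens to 85 mm and grips with 20 to 120 N. Pads are 22 mm wide; open, the fingers measure 114 mm over their backs; the gripper's body (76 mm by 85 mm) begins 54 mm behind the grasp point. The pads swing forward as they close: fully open they stand 13 mm farther back than shut.
Start: joints at [-1.344, 0.351, 1.652, -0, 1.139, -0.085], TCP at [168.744, -523.46, 256.29] pointing down, gripper open.
Joint ranges: [-2.75, 2.75], [-0.79, 2.1], [0.01, 2.65], [-1.57, 4.71], [0.07, 3.14], [-2.87, 2.87]. Speed limits (rad/s): [2.22, 2.22, 2.79, 3.14, 3.14, 3.14].

## Interface

Orientations are given as a 3x3 rotation matrix whose columns are the frame's x, y, z axes.
In Python, from bench import r, solver, cams, models gives the robot as it stands. Calls block until the motion is done:
- r.movep(position, orientation): joint-space move of the TCP to a pose.
- r.move_straight(position, ori=None, speed=150, guard=None): straight line of the TCP; ori=None keeps the orientation; speed is the mean speed in mm/s. With guard (N) it stops when the force on the tool has changed by that much, and returns True; else False.
- r.movej(angles): joint-space move.
- r.ungrasp() and r.grasp(f_grip=None): open the fingers fully, or close them until they stop; f_grip is the grip in N (None keeps the last).
- r.sleep(seconds).
- solver.inverse_kinematics(position, orientation): joint angles nearest the present ones, or None.
- r.read_state(): the state.
- cams.grab_frame(name): name is "scene" or "top" or "wrist"; returns a dict with "color" (384x512x3 uint8, red, green, blue), "vertical_fov" (degrees; the focal length in pixels is half the picture's height over the tangent of half this angle, whatever the lens; pixels are square), "cx", "cy" (the principal point, pixels), "R" (3x3) and "t" (3): a world point X has camera coordinates R X + t; the wrist camera has in their place "T_tool_cam" (4x4, takes a point from camera to tool coordinates, whose origin is the TCP and whose axes are the tool frame's). Camera axes: x right, y down, z forward; pixel columns grow to the right and rows downward; lengths in mm; the calibration is good to about 2 mm. A picture is of the moment at which its call begins: read the wrist's pose just before it. There is no depth.
A pose or a line that the arm cannot do raises r.Unreachable and nothing moves.
- r.hand_in(): hands the job in, once; it reports no verdict.
Trained networks look in the newest picture that a camera, given by its name, has taken for a name from the list of things; names that differ only in an ending like _2 or _b are one class to them, and where a whole thing is asked for, a point or a joint stands for the part that bears it (a point fixed in the world has none). Each returns a list of dicts, best first, with "confidence" (0 to 1); they miss things now and then, are a little off and sometimes report something else, mostly with a low value. They report only what shows in the picture. A call takes as long as a camera call.
- models.search_frame(camera, thing): "at" ([x, y, z] in mm, in the coordinates of the camera as it stood for that picture, good to about 4 mm: the middle of the surface that is visible of it).
- models.spot_point(camera, thing): "at" ([x, y, z] in mm, in the coordinates of the camera as it stood for that picture, good to about 4 mm: a listed point, or the origin of a listed thing).
The state is a dict: "time_s": time; "joints": joint angles; "joint_vel": joint speeds; "joint_efforts": joint torques, N m; "position": TCP position; "tool_rot": TCP orientation; "contact_force": force on the tool from outside, world axes, zero at the start; "ft_torque": the same for the moment, N m; "grip_width": finger opening in mm.
Only numpy, scipy, OpenCV 4.12 (cv2) and the standard library are available. Lean on these libraries where they do the work, as an engineer would, in place of code of your own. Each camera call takes 0.05 s, during which the arm holds its last target. There are 200 camera calls.

## Task

Slacken the reed-testing socket: tip its pawl up clear of the ratchet teeth, then turn the crank backward (anticlockwise seen from above) until its arm bears against the upright stop post, and keep a moderate steady push on it there for a moment to seat it. Then tip the pawl fully back down into the teeth and let go, leaving the arm at the post. Never force the wheel against the pawl or slam the arm into the post, and leave the other things on the bench where they are.

Things in the scene. Friction and masses are not known exactly. Their poses are not given: they have to be found in the camera images.
- socket: Round brass flange, 176 mm wide and 10 mm thick, bolted to the bench, a brass socket cup (48 mm wide, 70 mm high) in the middle of its wheel. Origin on the wheel's axis at the bench top, z up. The pawl bracket is on its -y side. The wheel starts 72 or 108 degrees (give or take 11) short of the post; the lowered pawl allows it only some 2 to 12 mm backward at the teeth.
- wheel: Steel ratchet wheel, 120 mm wide, ten sawtooth teeth upright on its rim (tops 50 mm above the bench), on a vertical axis. Origin on the axis at bench height, z up, x along its crank arm: 14 mm wide, 52 to 62 mm above the bench, reaching out 102 mm. Backward is anticlockwise from above. Turns stiffly (about 2.5 N at the handle, more when faster) and stays where left.
- handle_mid (a point): Middle of the crank handle: an upright dark wooden grip on the end of the crank arm, 90 mm from the wheel's axis, 20 mm in diameter, free to spin on its own axis; it stands from 62 to 112 mm above the bench and this point is 89.5 mm above it.
- pawl (a joint): Pawl angle, rad: 0 fully down with its nose between the teeth, 0.9 fully tipped back. The nose clears the teeth from about 0.35; 0.6 or more is safe. The pivot is stiff (about 1.5 N at the knob): the pawl stays where left. It goes right down only with a gap between teeth under the nose, as when the arm is at the post.
- pawl_knob (a point): Centre of the round dark knob, 20 mm wide, on the pawl's upright lever (a rod 8 mm thick). With the pawl down it is 60 mm straight above the pivot, 121 mm above the bench. Pushing it outward, away from the wheel's axis, tips the nose up (47 mm of travel in all, sinking to 98 mm above the bench).
- pawl_pivot (a point): Middle of the pawl's level pivot pin, 61 mm above the bench, 82 mm from the wheel's axis towards the socket's -y; the pin runs along the socket's x, between bracket cheeks 32 mm wide over all, 68 mm high.
- stop_mid (a point): Point above the centre of the stop's foot, at arm height (57 mm above the bench), about 71 mm from the wheel's axis. The post is clamped somewhere along the foot's slot, up to 7 mm towards or away from the arm, its setting not reported: the arm touches it when this point is 6 to 20 mm to the wheel's +y, so find it by feel. Seat with some 9 to 16 N at the handle for about a second.
- stop: The stop: a slotted steel foot, 32 by 17 by 8 mm, with an upright steel post, 12 mm thick, its top 64 mm above the bench. It sits in either of two places on the flange, 36 degrees apart; the other has a low plug that the arm clears. Origin at the centre of the foot's underside, 10 mm above the bench.
- ferrule: Silver-coloured ferrule tube, 24 mm wide, 32 mm high, standing near the socket; leave it. Origin at the centre of its underside.
- reed_cap: Black reed cap, 28 mm wide, 58 mm high, standing near the socket; leave it. Origin at the centre of its underside.
- pliers: Round-nose pliers lying on the bench, 140 mm long; leave them. Origin near its middle.
- reed_box: Flat tin reed box with a dented lid, 98 by 65 by 30 mm; leave it. Origin at the centre of its underside.
- mandrel: Steel mandrel, a rod 120 mm long and 10 mm thick, lying; leave it. Origin near its middle.
- cork_block: Cork block, 70 by 50 by 30 mm; leave it. Origin at the centre of its underside.
- screwdriver: Screwdriver lying on the bench, 180 mm long; leave it. Origin near its middle.

How it is judged (in metres and radians):
On the way, in this order (a step that is already met when the one before it is completed fails the run):
1. the pawl is tipped up clear of the teeth (0.4 rad or more) (value of joint pawl above 0.4 rad), for 0.2 s.
2. with the pawl still clear, the arm is at the stop post and is kept pressed on it with 6 N or more for 0.4 s (contact force between wheel and stop above 6 N and value of joint pawl above 0.35 rad and y of stop_mid in the frame of wheel between 0.0045 and 0.022 m and x of stop_mid in the frame of wheel above 0 m), for 0.4 s.
3. the pawl is tipped fully back down into the teeth with the arm at the post (value of joint pawl below 0.06 rad and y of stop_mid in the frame of wheel between 0.0045 and 0.022 m and x of stop_mid in the frame of wheel above 0 m), for 0.2 s.
At the end, for the whole second after the job is handed in: The crank arm stands at the stop post (the centre of the post's foot 4.5 to 22 mm to its +y side), the pawl is fully down in the teeth (under 0.06 rad) and the wheel is at rest (all of step 3 and angular speed of wheel below 0.05 rad/s); the robot touches nothing.
It fails at once if the wheel and the pawl are forced against one another with more than 25 N (contact force between wheel and pawl above 25 N).
It fails at once if the arm is slammed or forced into the stop post with more than 22 N (contact force between wheel and stop above 22 N).
It fails at once if another thing on the bench is moved by more than 30 mm (distance of any of ferrule, reed_cap, pliers, reed_box, mandrel, cork_block, screwdriver from where it was at the start of the episode above 0.03 m).
It also fails if it takes over 72 s, if anything falls off the work surface, if the arm or the gripper's body presses on something with over 40 N, if the wrist force passes 120 N, or if a joint passes its speed limit or range.

## Working session

There is one attempt and no reset: what is moved stays moved. The work goes in short steps, each a Python script; the robot and the scene stay as the last script left them, time stands still between calls to the robot, and variables do not carry over. Pictures are saved under pics/ and viewed, about 8 in all and at most 12, crops included, and the job is handed in when it is done.

```bash
ls; mkdir -p pics; cat > h.py <<'E'
import numpy as np, cv2
from bench import r, solver, cams, models
def look(cam, name=None):
    s=r.read_state(); f=cams.grab_frame(cam)
    if name: cv2.imwrite(f'pics/{name}.png', f['color'][:,:,::-1])
    if 'T_tool_cam' in f:
        T=np.eye(4);T[:3,:3]=s['tool_rot'];T[:3,3]=s['position'];W=T@np.array(f['T_tool_cam'])
    else:
        R=np.array(f['R']);W=np.eye(4);W[:3,:3]=R.T;W[:3,3]=-R.T@np.array(f['t'])
    return f,W
def w(W,p): return (W@np.append(p,1))[:3]
def find(cam,W,names,fn='spot_point',n=2):
    o={}
    for t in names:
        L=getattr(models,fn)(cam,t)
        o[t]=[(round(d['confidence'],2),np.round(w(W,d['at']),1)) for d in L[:n]]
        print(cam,t,*[f'{c} {p}' for c,p in o[t]])
    return o
E
python3 - <<'E'
from h import *
a=[]
for c in ['scene','top']:
    f,W=look(c,c+'0')
    a.append(f['color'][:,:,::-1])
    find(c,W,['socket','wheel','handle_mid','pawl_knob','pawl_pivot','stop_mid','stop','ferrule','reed_cap','pliers','reed_box','mandrel','cork_block','screwdriver'])
cv2.imwrite('pics/both.png',cv2.resize(np.vstack(a),(448,672))[:600] if 0 else cv2.resize(np.hstack(a),(800,300)))
print(r.read_state())
E
```

```text
pics
scene socket 0.79 [573.1  -3.3   1.8]
scene wheel 0.93 [574.5  -4.5   0. ] 0.45 [ 5.743e+02 -2.600e+00 -3.000e-01]
scene handle_mid 0.97 [644.9  51.7  87.2]
scene pawl_knob 0.72 [573.  -83.8 122.8]
scene pawl_pivot 0.96 [572.1 -84.8  61.7]
scene stop_mid 0.44 [504.2  18.6  58.8]
scene stop 0.66 [506.4  23.8  10.1]
scene ferrule 0.55 [671.5 -88.5   6.3]
scene reed_cap 0.71 [465.3 -73.8   2.6]
scene pliers 0.77 [ 4.966e+02  3.110e+02 -2.000e-01] 0.41 [505.1  17.2  56.2]
scene reed_box 0.95 [ 652.  -329.9    2.3]
scene mandrel 0.59 [ 471.3 -315.3    4.1]
scene cork_block 0.89 [7.000e+02 3.193e+02 3.000e-01]
scene screwdriver 0.7 [602.  424.5  -0. ]
top socket 0.61 [ 5.764e+02 -2.300e+00  5.000e-01]
top wheel 0.69 [573.   -9.4  -1.8]
top handle_mid 0.9 [644.2  46.6  89. ]
top pawl_knob 0.46 [570.2 -91.9 119.4]
top pawl_pivot 0.74 [570.8 -88.2  60.4]
top stop_mid 0.53 [504.8  19.9  57.2] 0.46 [4.937e+02 3.112e+02 3.000e-01]
top stop 0.47 [510.6  19.4  11.7]
top ferrule
top reed_cap 0.55 [458.6 -76.7   3.3]
top pliers 0.62 [493.6 314.6   0.5]
top reed_box 0.76 [ 651.2 -332.6   -2.2]
t
[... 282 characters left out ...]
0, -8.45925872e-02]), 'joint_vel': array([ 7.88261627e-04, -1.15770811e-03,  8.58390287e-04,  3.91991082e-04,
       -5.33286553e-05, -2.15287666e-03]), 'joint_efforts': array([-8.06603543e-05, -5.06029773e+01, -2.91645205e+01, -9.34065088e-05,
        5.80296073e-04,  2.88149749e-05]), 'position': array([ 168.75121224, -523.45790613,  256.28344122]), 'tool_rot': array([[-9.51787099e-01,  1.14106476e-05,  3.06759381e-01],
       [-3.06759380e-01,  2.97672982e-05, -9.51787099e-01],
       [-1.99919052e-05, -9.99999999e-01, -2.48318072e-05]]), 'contact_force': array([0.19736724, 0.05766241, 0.66952239]), 'ft_torque': array([0.02786186, 0.0291981 , 0.02849659]), 'grip_width': 85.64494722531768}
```

View pics/both.png

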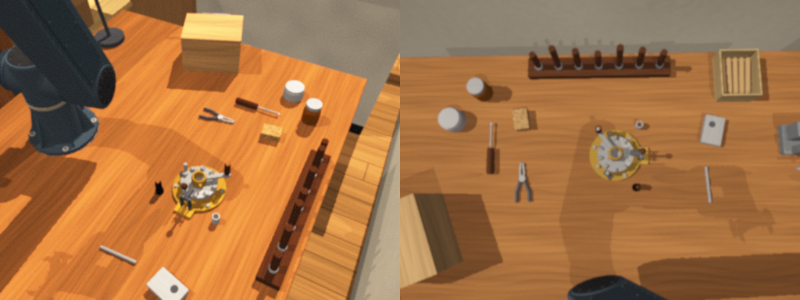

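```bash
cat >> h.py <<'E'
def ori(z):
    z=np.array([z[0],z[1],0.]);z/=np.linalg.norm(z);y=np.array([0,0,-1.]);return np.column_stack([np.cross(y,z),y,z])
E
python3 - <<'E'
from h import *
r.grasp(20)
r.movep([560,-40,330],ori([0,-1]))
f,W=look('wrist','w1')
o=find('wrist',W,['socket','wheel','handle_mid','pawl_knob','pawl_pivot','stop_mid','stop','reed_cap','ferrule'])
f2,W2=look('scene'); find('scene',W2,['socket','wheel','handle_mid','pawl_knob','pawl_pivot','stop_mid'])
im=cv2.imread('pics/w1.png')
def pr(p):
    c=np.linalg.inv(W)@np.append(p,1);F=192/np.tan(np.radians(f['vertical_fov']/2));return int(f['cx']+F*c[0]/c[2]),int(f['cy']+F*c[1]/c[2])
for k,v in o.items():
    if v: cv2.circle(im,pr(v[0][1]),4,(0,255,0),1)
cv2.imwrite('pics/w1b.png',cv2.resize(im,(800,600)))
s=r.read_state();print(s['time_s'],s['joints'],s['grip_width'],s['contact_force'])
for d in range(37,156,20):
    a=np.radians(d);t=np.array([-np.sin(a),np.cos(a)]);c=np.array([574,-4])+90*np.array([np.cos(a),np.sin(a)])-24*t
    print(d,solver.inverse_kinematics([*c,100],ori(-t)))
E
```

```text
wrist socket
wrist wheel 0.71 [494.9 310.9   4.8]
wrist handle_mid 0.68 [647.8  55.   92.7] 0.28 [679.2 -81.4   0.9]
wrist pawl_knob 0.84 [572.  -88.7 120.2] 0.49 [576.5 -83.7  65.6]
wrist pawl_pivot 0.88 [574.9 -83.2  64.5] 0.42 [574.9  -6.3   1.4]
wrist stop_mid 0.72 [513.9  22.   58.9]
wrist stop 0.49 [510.1  23.1  12.6]
wrist reed_cap 0.69 [463.3 -68.9   2.2]
wrist ferrule 0.65 [679.7 -83.5   0.7] 0.34 [464.6 -66.1   1.7]
scene socket 0.59 [ 5.723e+02  5.000e-01 -5.000e-01] 0.19 [507.3  25.7   9.1]
scene wheel 0.75 [577.3  -4.4  -4. ]
scene handle_mid 0.6 [645.   50.8  88.8] 0.5 [696.3 319.9   2. ]
scene pawl_knob 0.47 [572.1 -87.3 120.8]
scene pawl_pivot 0.57 [574.1 -86.   62. ] 0.44 [463.9 -70.2   4.9]
scene stop_mid 0.58 [505.2  21.   59.5]
5.3583 [-1.54191482e-01  3.07283044e-01  1.52692624e+00 -1.49830162e-05
  1.30741061e+00  1.41655745e+00] 0.2032469829021912 [ 0.97156276 -0.84660195 -0.12151098]
37 [-2.34944632e-02  7.25339622e-01  1.45329180e+00 -4.44089210e-16
  9.62961235e-01  9.01530040e-01]
57 [ 1.85023354e-02  7.01576663e-01  1.49981987e+00 -4.44089210e-16
  9.40196117e-01  5.94460989e-01]
77 [ 5.13337155e-02  6.66238802e-01  1.56866796e+00 -4.44089210e-16
  9.06685893e-01  2.78226518e-01]
97 [ 7.08311643e-02  6.23120725e-01  1.65205912e+00 -4.44089210e-16
  8.66412809e-01 -5.13418833e-02]
117 [ 7.28391809e-02  5.76805341e-01  1.74077767e+00 -4.44089210e-16
  8.24009639e-01 -3.98399717e-01]
137 [ 5.40215786e-02  5.32463153e-01  1.82475489e+00 -4.44089210e-16
  7.84374615e-01 -7.66283170e-01]
```

View pics/w1b.png

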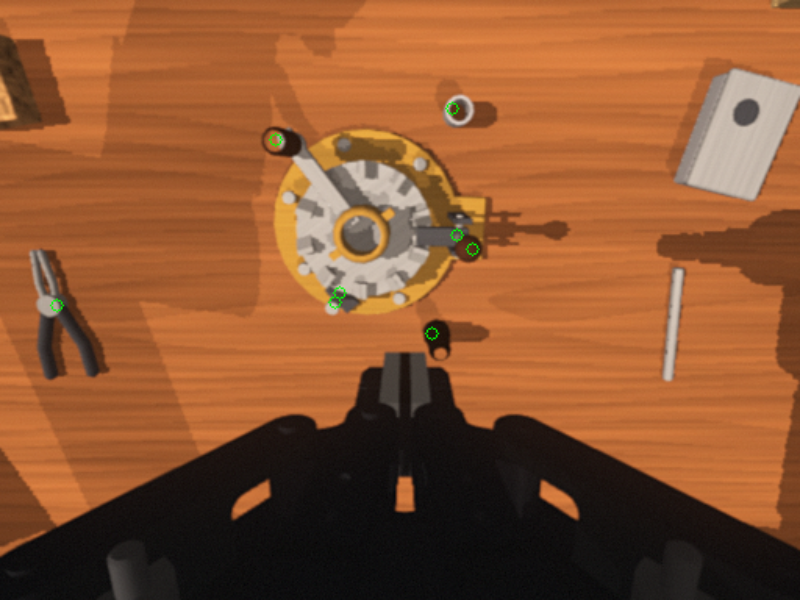

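```bash
python3 - <<'E'
from h import *
O=ori([0,-1])
r.movep([573,-42,150],O)
r.move_straight([573,-42,119],O)
print(r.read_state()['contact_force'])
for y in (-60,-64,-68,-72,-80,-90,-102):
    g=r.move_straight([573,y,119],O,speed=50,guard=10)
    s=r.read_state();print(y,g,s['position'].round(1),s['contact_force'].round(2),round(s['time_s'],1))
f,W=look('scene','s2');find('scene',W,['pawl_knob','pawl_pivot','handle_mid'])
F=192/np.tan(np.radians(f['vertical_fov']/2));c=np.linalg.inv(W)@[574,-20,80,1];u,v=int(f['cx']+F*c[0]/c[2]),int(f['cy']+F*c[1]/c[2])
cv2.imwrite('pics/s2c.png',cv2.resize(cv2.imread('pics/s2.png')[v-70:v+70,u-90:u+90],(720,560),interpolation=cv2.INTER_CUBIC))
E
```

```text
[-0.07557155  0.73724007  1.40767681]
-60 False [573.  -60.3 119.1] [ 0.65 -0.6  -0.08] 7.0
-64 False [573.  -64.1 119. ] [-0.4  -0.47  0.33] 7.2
-68 False [573.  -68.2 119. ] [-1.14  0.07 -0.23] 7.5
-72 False [573.  -72.3 119. ] [ 0.08 -0.39  0.47] 7.7
-80 False [573.  -80.4 119. ] [-0.19 -0.47  0.1 ] 8.0
-90 False [573.1 -90.5 119.1] [-0.67  0.24 -0.13] 8.4
-102 False [ 573.1 -102.5  119.1] [-0.14 -0.51  0.36] 8.8
scene pawl_knob 0.57 [ 569.8 -129.1  105.7]
scene pawl_pivot 0.95 [575.2 -85.5  62. ] 0.25 [ 652.4 -330.3    1.2]
scene handle_mid 0.62 [642.8  51.7  90.3]
```

View pics/s2c.png

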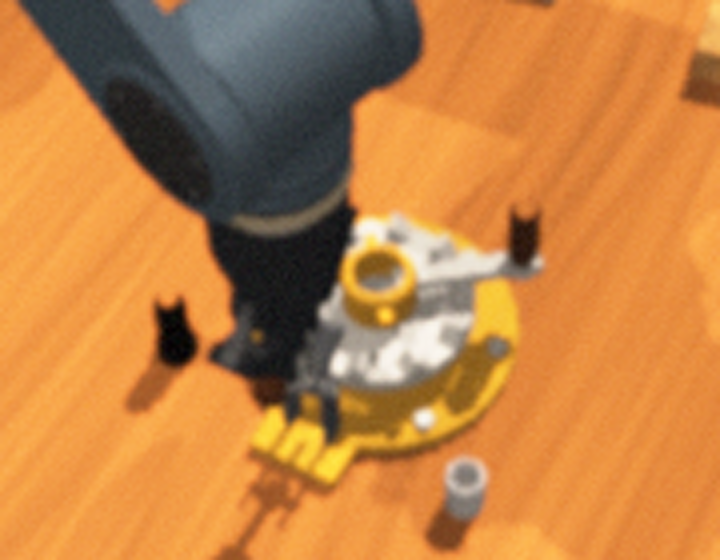

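```bash
cat >> h.py <<'E'
C=np.array([574,-3.5])
def pose(deg,z=99,off=25):
    a=np.radians(deg);t=np.array([-np.sin(a),np.cos(a)]);c=C+90*np.array([np.cos(a),np.sin(a)])-off*t
    return np.array([*c,z]),ori(-t),np.array([*t,0])
def ft(t,n=5):
    L=[]
    for _ in range(n): L.append(-r.read_state()['contact_force']@t); r.sleep(0.02)
    return float(np.mean(L))
E
python3 - <<'E'
from h import *
O=ori([0,-1])
r.move_straight([573,-85,119],speed=80)
r.move_straight([573,-85,160],speed=150)
p,Q,t=pose(22,160);r.movep(p,Q)
p,Q,t=pose(22);r.move_straight(p,Q,speed=100)
print('free',ft(t),r.read_state()['time_s'])
for d in range(26,133,4):
    p,Q,t=pose(d)
    g=r.move_straight(p,Q,speed=45,guard=12)
    if d%16==2 or g: print(d,g,round(ft(t,3),2))
    if g: break
s=r.read_state();print(s['position'],s['contact_force'],s['time_s'])
f,W=look('wrist','w3');find('wrist',W,['handle_mid','stop_mid','pawl_knob'])
f,W=look('scene','s3');find('scene',W,['handle_mid','stop_mid','pawl_knob'])
f,W=look('top');find('top',W,['handle_mid','stop_mid','pawl_knob'])
E
```

```text
free 0.05274655247604585 11.1917
34 False -0.37
50 False 0.04
66 False -0.09
82 False -0.09
98 False -0.55
114 False -0.19
130 False 0.11
[535.43691278  81.5028134   99.0002    ] [ 0.15800252  0.2408     -0.23765123] 19.4167
wrist handle_mid 0.69 [523.4  66.1  92.9]
wrist stop_mid 0.64 [514.9  19.7  58.5]
wrist pawl_knob
scene handle_mid 0.69 [514.8  68.4  88.5] 0.56 [502.   19.8  58.8]
scene stop_mid 0.61 [495.9 314.1  -1.5] 0.51 [506.   18.6  59.3]
scene pawl_knob 0.64 [ 572.5 -126.8  105.6] 0.51 [6.049e+02 4.244e+02 5.000e-01]
top handle_mid 0.33 [568.  -91.2  60.7]
top stop_mid 0.67 [ 470.8 -318.    -0.8]
top pawl_knob 0.51 [ 566.2 -132.7  105.8]
```

```bash
python3 - <<'E'
from h import *
d=132
while d<160:
    d+=1.5; p,Q,t=pose(d)
    g=r.move_straight(p,Q,speed=12,guard=6)
    F=ft(t,3)
    if g or F>3: print(d,g,round(F,2),r.read_state()['position']); break
s=r.read_state();print(d,s['position'],s['contact_force'],s['time_s'])
E
```

```text
148.5 True 4.16 [511.05259832  65.5401957   99.0420392 ]
148.5 [511.05259832  65.5401957   99.0420392 ] [2.25112698 4.03994432 1.10279553] 24.5917
```

```bash
python3 - <<'E'
from h import *
_,_,t=pose(148.2)
for i in range(25):
    F=ft(t,4)
    if F>10.5: break
    p=r.read_state()['position']; p=p+t*(0.3 if F<8 else 0.15)
    r.move_straight(p,speed=5,guard=6)
    print(i,round(F,2),end='; ')
for _ in range(12): print(round(ft(t,4),1),end=' ')
s=r.read_state();print(s['position'],s['contact_force'],s['time_s'])
E
```

```text
0 4.15; 1 5.27; 2 5.76; 3 5.86; 4 6.19; 5 6.52; 6 6.07; 7 6.6; 8 6.5; 9 6.57; 10 5.99; 11 6.39; 12 6.09; 13 6.19; 14 6.3; 15 6.48; 16 6.23; 17 6.53; 18 6.27; 19 6.48; 20 6.39; 21 6.28; 22 5.93; 23 6.0; 24 6.04; 6.4 6.0 6.0 6.4 6.4 6.0 6.2 5.9 5.8 6.0 6.0 6.4 [511.29492112  65.21831196  99.09351722] [ 2.53690855  5.62727731 -0.9171938 ] 33.3083
```

```bash
python3 - <<'E'
from h import *
_,_,t=pose(148.2)
p=r.read_state()['position'].copy();p[2]=99;k=0
for i in range(20):
    F=ft(t,3)
    print(round(k,2),round(F,2),end='; ')
    if F>11: break
    k+=0.4 if F<9 else 0.2
    r.move_straight(p+t*k,speed=8,guard=7)
for _ in range(12): print(round(ft(t,4),1),end=' ')
s=r.read_state();print(s['position'],s['contact_force'],s['time_s'])
E
```

```text
0 6.22; 0.4 6.85; 0.8 8.35; 1.2 10.49; 1.4 11.21; 11.8 11.4 11.1 11.4 11.1 11.1 11.0 10.9 10.9 10.8 10.9 10.7 [511.23398422  64.70183656  99.15832201] [ 5.02181428  9.12049014 -1.15507587] 35.3583
```

```bash
python3 - <<'E'
from h import *
_,Q,t=pose(148.2)
p=r.read_state()['position']
r.move_straight(p-t*25,speed=40)
r.move_straight(p-t*25+[0,0,80],speed=150)
O=ori([0,-1])
r.movep([571,-170,200],O)
f,W=look('scene','s4');find('scene',W,['handle_mid','stop_mid','pawl_knob'])
f,W=look('wrist','w4');find('wrist',W,['handle_mid','stop_mid','pawl_knob'])
cv2.imwrite('pics/w4b.png',cv2.resize(cv2.imread('pics/w4.png'),(800,600)))
print(r.read_state()['time_s'])
E
```

```text
scene handle_mid 0.91 [496.4  51.7  92. ]
scene stop_mid 0.63 [502.4  20.7  58.3]
scene pawl_knob
wrist handle_mid 0.78 [501.5  47.5  91.1]
wrist stop_mid 0.95 [515.5  22.8  58.7]
wrist pawl_knob 0.93 [ 571.1 -130.5  105.8]
39.1
```

View pics/w4b.png

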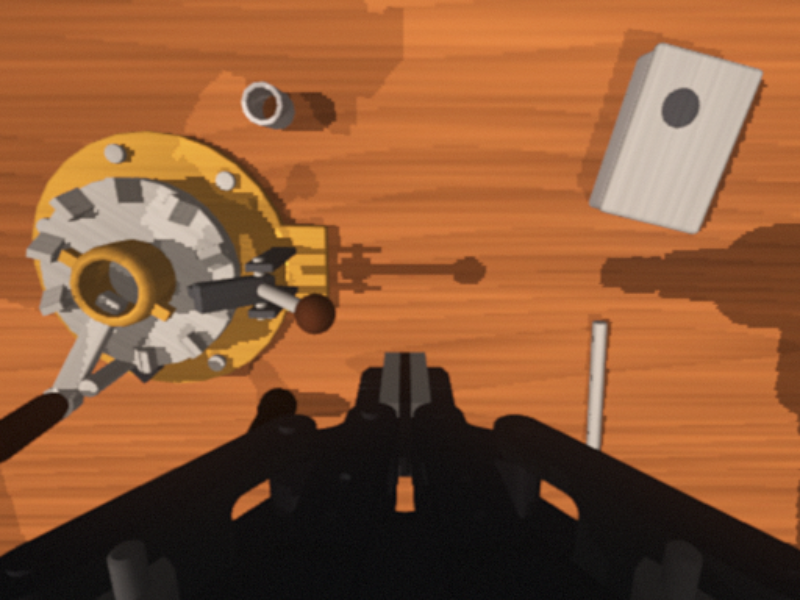

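The arm lies against the post (about pixel 90,385) and the pawl is still up with its knob at (315,313). Next I'll lower the pawl.

```bash
python3 - <<'E'
from h import *
O=ori([0,-1])
r.move_straight([571,-172,112],O,speed=120)
t=np.array([0,1.,0]); print('free',ft(t,3))
g=r.move_straight([571,-118,112],O,speed=45,guard=8)
print(g,round(ft(t,3),2),r.read_state()['position'])
y=-118
while not g and y<-98:
    y+=1; g=r.move_straight([571,y,112],O,speed=12,guard=6); F=ft(t,3)
    print(y,g,round(F,2),end='; ')
    if F>5: break
f,W=look('scene','s5');find('scene',W,['pawl_knob','pawl_pivot','handle_mid'])
print(r.read_state()['position'],r.read_state()['time_s'])
E
```

```text
free 0.2900271616177657
True -0.08 [ 570.89911227 -148.05121729  111.83856194]
scene pawl_knob 0.48 [ 571.8 -126.8  110.5]
scene pawl_pivot 0.64 [573.8 -87.8  65.2]
scene handle_mid 0.64 [497.1  49.9  91.1]
[ 570.65588112 -148.68567565  111.46718661] 40.9417
```

```bash
python3 - <<'E'
from h import *
O=ori([0,-1]);t=np.array([0,1.,0])
y=-148
while y<-98:
    y+=3 if y<-121 else 1
    g=r.move_straight([571,y,112],O,speed=18 if y<-121 else 12,guard=7); F=ft(t,2)
    if g or y>-121 or y%6==0: print(y,g,round(F,2),r.read_state()['position'][1].round(1),end='; ')
    if F>5 or r.read_state()['time_s']>56: break
f,W=look('scene','s6');find('scene',W,['pawl_knob','pawl_pivot','handle_mid'])
print(r.read_state()['contact_force'],r.read_state()['time_s'])
E
```

```text
-145 True 0.74 -146.3; -142 True 0.87 -145.3; -139 True 1.29 -144.1; -124 True 0.92 -124.9; -121 True 0.55 -123.6; -120 True 0.53 -122.3; -119 True 0.04 -121.3; -118 True 1.37 -120.5; -117 True 0.44 -119.6; -116 True 0.25 -118.6; -115 True 0.87 -117.8; -114 True 0.59 -117.0; -113 True -0.08 -116.1; -112 True 0.61 -115.2; -111 True 0.61 -114.2; -110 True 0.71 -113.3; -109 True 0.48 -112.2; -108 True 0.54 -111.2; -107 True 0.23 -110.1; -106 True 1.91 -110.0; -105 True 2.82 -110.0; -104 True 2.08 -110.0; -103 True 2.24 -110.0; -102 True 2.84 -110.0; -101 True 2.92 -110.0; -100 True 2.65 -110.0; -99 True 3.11 -110.0; -98 True 2.74 -110.0; scene pawl_knob 0.64 [572.7 -88.5 122.5]
scene pawl_pivot 0.88 [574.5 -85.   58.8] 0.7 [464.8 -70.6   3.5]
scene handle_mid 0.34 [ 472.3 -315.1    3.4]
[-0.39790604 -1.98248232  4.02849867] 51.15
```

```bash
python3 - <<'E'
from h import *
O=ori([0,-1]);t=np.array([0,1.,0])
p=r.read_state()['position'].copy();k=0
for i in range(14):
    F=ft(t,2);print(round(k,1),round(F,1),r.read_state()['position'][1].round(2),end='; ')
    if F>7: break
    k+=.4; r.move_straight(p+t*k,speed=8,guard=8)
p=r.read_state()['position']
r.move_straight(p-t*40,speed=60)
r.move_straight(p-t*40+[0,0,90],speed=150)
for c in ('wrist','scene'):
    f,W=look(c,c[0]+'7');find(c,W,['pawl_knob','pawl_pivot','handle_mid','stop_mid'])
cv2.imwrite('pics/w7b.png',cv2.resize(cv2.imread('pics/w7.png')[80:300,0:300],(800,587)))
print(r.read_state()['time_s'])
E
```

```text
0 2.3 -110.06; 0.4 4.4 -109.96; 0.8 6.7 -109.84; 1.2 8.9 -109.75; wrist pawl_knob 0.94 [572.9 -88.1 122.1]
wrist pawl_pivot 0.69 [575.2 -83.   62.7]
wrist handle_mid 0.59 [500.4  51.4  93.9]
wrist stop_mid 0.67 [516.7  24.2  60.6]
scene pawl_knob 0.59 [573.7 -86.6 123.6]
scene pawl_pivot 0.6 [573.8 -87.1  59.3] 0.3 [495.8  45.9  87.4]
scene handle_mid 0.93 [496.4  50.7  89.5]
scene stop_mid 0.66 [467.4 -70.7   2.3] 0.58 [501.9  18.6  58. ]
54.1167
```

View pics/w7b.png

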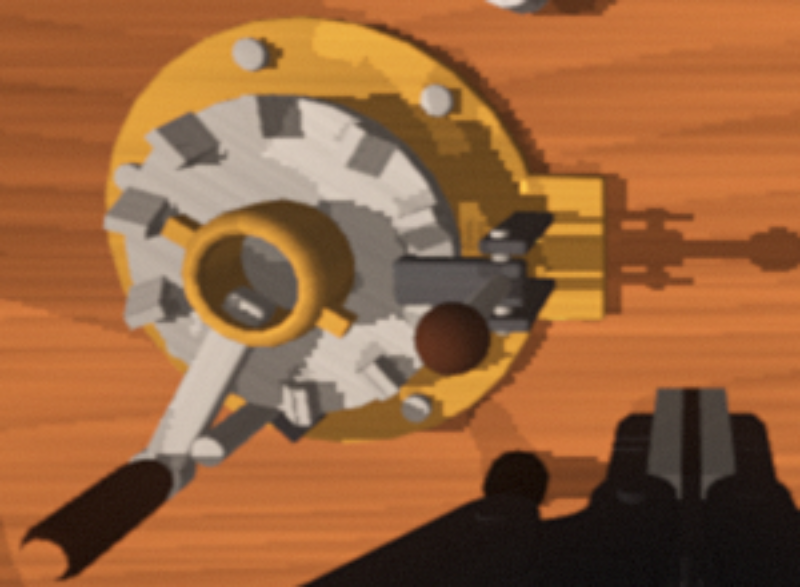

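The pawl is down between the teeth, the arm is at the post (about pixel 180,450), and the gripper touches nothing. I'm handing in.

```bash
python3 -c "
from h import *
r.hand_in()"
```

```text
the job is handed in; nothing more can be done
```

I handed the job in at about 54 s of the 72 s. As far as my checks show, the arm is at the stop post and the pawl is fully down in the teeth. No verdict is reported.

- **Pawl up:** I tipped it to about 0.75 rad, judged from the knob's measured position.
- **Crank:** I turned it backward about 111° until it met the post at roughly 148° in world angle, inside the expected range. I held about 11 N at the handle for a little over 1 s.
- **Pawl down:** I pushed the knob back until it came to a firm stop, then pressed to about 9 N. I backed off and raised the gripper clear.

**Last checks:**
- The final picture shows the arm at the post and the gripper clear. The reed cap stands in place and the ferrule is just inside the frame. The other bench items were not re-measured at the end.
- The final knob readings, y of −88 and −87 mm and z of 122 to 124 mm, agree with the lowered starting position. The pawl angle itself cannot be read, so "fully down" rests on these readings and the hard stop.
- The stop_mid readings disagreed by up to about 15 mm in x between the wrist and scene cameras, so I found the post by feel.

**Not as planned:** My first press on the post levelled off at about 6 N, because each step started from the measured position. I corrected that before seating it. When lowering the pawl, the force guard tripped several times, so I slowed down and went in small steps.

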